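# Repack the leaf-sampling kit tray

### The arm

A 6-joint arm with a two-finger parallel gripper is mounted at the origin on the work surface. World frame = base frame: x ahead of the robot, y to its left, z up, the work surface at z = 0. Lengths are in m, angles in rad, forces in N, time in s.
With the tool pointing down it reaches from about 0.275 to 0.85 m from the base axis. Payload 19 kg.
Tool frame: the origin (TCP) lies on the centre line of the jaws, within the pads' length; the fingertips stand 22 mm ahead of it and the grasp point (between the pads) lies 3 mm ahead of it (tips_ahead is the distance from the TCP to the fingertips, in m); z points along the fingers, y is the line along which they close (so a half turn about z gives the same grasp; the last joint's range is limited). The gripper opens to 85 mm and grips with 20 to 120 N. Pads are 22 mm wide; open, the fingers measure 114 mm over their backs; the gripper's body (76 mm by 85 mm) begins 54 mm behind the grasp point. The pads swing forward as they close: fully open they stand 13 mm farther back than shut.
Start: joints at [1.002, 0.15, 1.437, -0, 1.554, -0.134], TCP at [0.242, 0.521, 0.214] pointing down, gripper open.
Joint ranges: [-2.8, 2.8], [-0.68, 2.1], [0.12, 2.68], [-1.39, 4.53], [0.16, 2.79], [-2.81, 2.81]. Speed limits (rad/s): [1.89, 1.89, 2.22, 3.01, 3.01, 3.01].

### API

Orientations are given as a 3x3 rotation matrix whose columns are the frame's x, y, z axes.
In Python, from rig import * gives the robot as it stands.
- The arm moves only by the tool drive_tool, never from a script. Its argument "targets" is a list of rows, each a list of 7 numbers: the turn, a rotation vector about the tool's x, y, z in degrees, then the shift along the tool's x, y, z in cm, then the closure in counts, from 0 (fully open) to 255 (shut). A call has 1 to 20 rows; each row shifts and turns the commanded pose from where the row before left it, along the tool's axes as they then stand; what a row does not reach is not made up. A row lasts 1/10 s, in which the tool goes at most 50 mm and 8.59 degrees, less where a joint would pass 70% of its speed; a pose out of reach is approached as far as the arm can. A call is refused whole if a number of a shift passes 5 or a number of a turn 8.59, either way. A call with a gripper value outside its range is refused whole. The fingers move at their own pace and stop on an object; the grip force is fixed at half the most. Time passes only in rows, so rows that do not move let the fingers close. It gives the time, the measured TCP pose, the force, the opening and the grip force at its end, in the units of the state.
- get_obs(): the state, without advancing time (a new reading comes with each control period).
- camera(name): name is "scene" or "side" or "wrist"; returns a dict with "color" (384x512x3 uint8, red, green, blue), "mtx" (3x3 intrinsics, pixels), "camera_from_world" (4x4, takes a point from world to camera coordinates); the wrist camera has in their place "T_tool_cam" (4x4, takes a point from camera to tool coordinates, whose origin is the TCP and whose axes are the flange's). Camera axes: x right, y down, z forward; pixel columns grow to the right and rows downward; lengths in m; the calibration is good to about 2 mm. A picture is of the moment at which its call begins: read the wrist's pose just before it. There is no depth.
- job_done(): hands the job in; it is judged then, once.
The state is a dict: "time_s": time; "q": joint angles; "dq": joint speeds; "joint_efforts": joint torques, N m; "tool_pos": TCP position; "tool_rot": TCP orientation; "contact_force": force on the tool from outside, world axes, zero at the start; "wrist_torque": the same for the moment, N m; "grip_width": finger opening in m; "grasp_force": force on a finger pad.
Only numpy, scipy, OpenCV 4.12 (cv2) and the standard library are available. Lean on these libraries where they do the work, as an engineer would, in place of code of your own. Each camera call takes 0.05 s, during which the arm holds its last target. There are 200 camera calls.

### The job

Pack the leaf-sampling kit: lay the flat steel spatula in its stepped bay of the grey tray, blade in the wide part, and lay the white cassette in the bay beside it, window end against the sprung pusher and ribbed end down behind the fixed stop, so the spring holds it there. Both must lie flat on the tray, fully home in their bays; leave the other things on the bench where they are.

Things in the scene. Friction and masses are not known exactly. Their poses are not given: they have to be found in the camera images.
- tray: Grey plastic kit tray with white plastic bay walls, fixed to the bench, base plate 170 (x) x 220 (y) x 8 mm; origin at the centre of its underside, z up. Both bays run along its y axis on the plate's top (8 mm up). Their walls are broken in the middle to leave room for fingers.
- cassette_bay (a point): Where the underside centre of the seated cassette belongs: tray (-32, -5, 8) mm. Between the fixed stop (-y end) and the resting pusher (+y end) only 93 mm are free, 7 mm less than the cassette. Side walls 10 mm high above the bay floor, 47.6 mm apart, from tray y = -55 to -30 and from 22 to 45 mm; none between.
- stop_top (a point): Top inner edge of the bay's fixed stop, tray (-32, -55, 20) mm: 12 mm above the bay floor, so higher than the pusher's head; a level cassette that clears the stop passes over the pusher.
- plunger (a joint): Travel of the sprung pusher towards tray +y, 0 at rest to 0.014 m at its end; the spring pushes back with about 3 N at rest and 5 N at 7 mm. Reads about 0.007 with the cassette fully home.
- plunger_face (a point): Middle of the steel pusher's upright face, tray (-32, 38, 14) mm at rest; moves with the pusher. The square-edged head is 26 mm wide and spans 2 to 10 mm above the bay floor. Behind it an aluminium spring housing, 44 mm wide and 20 mm high above the floor, fills tray y = 62 to 95 mm.
- spatula_bay (a point): Where the spatula's origin belongs: tray (45, 0, 8) mm. Stepped bay with walls 8 mm high, inside length 197 mm (tray y -98.5 to 98.5): the wide part for the blade, 31 mm between walls, from y = -98.5 to -35; the narrow part for the handle, 17 mm between walls, from y = 28 to 98.5; no walls between.
- cassette: Flat white plastic sample cassette, 100 (x) x 44 (y) x 14 mm (z); origin at the centre of its underside, z up, x towards the end with the round dark window; the other end has four thin ribs on top.
- cassette_window (a point): Centre of the round dark window (31 mm wide with its rim) on the cassette's top, 26 mm from the centre towards +x.
- spatula: Flat steel spatula 190 mm long with a flat underside; origin at mid-length on the underside, which is near its balance point; z up, x towards the blade. Handle 12 mm wide and 10 mm high from x = -95 to 33 mm; blade 26 mm wide and 4 mm thick from x = 33 to 95 mm.
- spatula_tip (a point): End of the spatula's blade, 95 mm from the origin along its x, 2 mm above the underside.
- scoop: Bystander to leave alone: small spoon-shaped scoop 160 mm long, lying flat; origin on its underside, x along its length.
- blank: Bystander to leave alone: plain square white plastic block, 50 x 50 x 12 mm; origin at the centre of its underside.
- marker: Bystander to leave alone: marker pen lying down, 135 mm long; origin at the centre of its underside.
- bottle: Bystander to leave alone: glass bottle with an orange cap, 60 mm diameter, 120 mm tall; origin at the centre of its underside.
- flask: Bystander to leave alone: conical glass flask, 76 mm diameter, 100 mm tall; origin at the centre of its underside.
- dish: Bystander to leave alone: shallow white dish, 80 mm diameter, 16 mm tall; origin at the centre of its underside.
- jar: Bystander to leave alone: small amber jar, 44 mm diameter, 50 mm tall; origin at the centre of its underside.

How it is judged:
At the end, for the whole second after the job is handed in: Right way up, at rest, flat within 0.05 rad, in line within 0.07 rad, each origin within 3 mm in height of its bay site; cassette within 4 mm across and 3 mm along, window to the pusher, pusher at 4 to 10 mm; spatula within 5 mm across and 6 mm along, blade in the wide part (x of cassette in the frame of tray between -0.036 and -0.028 m and y of cassette in the frame of tray between -0.008 and -0.002 m and z of cassette in the frame of tray between 0.005 and 0.011 m and angle between the z axis of each of cassette, spatula and the z axis of tray, either way round below 0.05 rad and angle between each of cassette, spatula's own z axis and vertical below 0.3 rad and angle between the x axis of each of cassette, spatula and the y axis of tray, either way round below 0.07 rad and linear speed of each of cassette, spatula below 0.01 m/s and x of spatula in the frame of tray between 0.04 and 0.05 m and y of spatula in the frame of tray between -0.006 and 0.006 m and z of spatula in the frame of tray between 0.005 and 0.011 m and y of cassette_window in the frame of tray above 0.01 m and y of spatula_tip in the frame of tray below -0.08 m and value of joint plunger between 0.004 and 0.01 m); the robot touches nothing.
It fails at once if one of the bystanders is displaced by more than 30 mm (distance of any of scoop, blank, marker, bottle, flask, dish, jar from where it was at the start of the episode above 0.03 m).
It also fails if it takes over 54 s, if anything falls off the work surface, if the arm or the gripper's body presses on something with over 40 N, if the wrist force passes 120 N, or if a joint passes its speed limit or range.

## Working session

There is one attempt and no reset: what is moved stays moved. The work goes in short steps, Python scripts to look and compute and a tool call to move; the robot and the scene stay as the last step left them, time stands still between calls to the robot, and variables do not carry over. Pictures are saved under pics/ and viewed, at most 10 in all, crops included, and the job is handed in when it is done.

Besides the shell and the picture viewer there is one more tool, called after "Emit:" as name(argument=value, ...), one argument or row to a line, values as JSON. drive_tool: Moves the arm, as the interface text tells. Its arguments: {"type":"object","properties":{"targets":{"type":"array"}},"required":["targets"]}

```bash
ls; mkdir -p pics
python3 - <<'E'
from rig import *
import cv2, numpy as np, pickle
o=get_obs(); print({k:np.round(v,3).tolist() for k,v in o.items()})
d={n:camera(n) for n in("scene","side","wrist")}
pickle.dump((o,d),open('first.pkl','wb'))
for n in d: print(n,{k:np.round(v,4).tolist() for k,v in d[n].items() if k!='color'})
for n in ("scene","side"):
  cv2.imwrite(f'pics/{n}1.png',cv2.resize(d[n]['color'][:,:,::-1],(800,600),interpolation=cv2.INTER_CUBIC))
E
```

```text
pics
{'time_s': 0.0, 'q': [1.002, 0.151, 1.438, -0.0, 1.554, -0.134], 'dq': [0.0, 0.001, 0.001, -0.001, -0.001, -0.001], 'joint_efforts': [-0.001, -71.306, -57.088, -0.0, 0.009, -0.0], 'tool_pos': [0.242, 0.521, 0.214], 'tool_rot': [[-0.907, 0.421, -0.001], [0.421, 0.907, -0.001], [0.0, -0.001, -1.0]], 'contact_force': [-0.22, -0.213, 0.235], 'wrist_torque': [0.016, -0.027, -0.055], 'grasp_force': 0.0, 'grip_width': 0.085}
scene {'mtx': [[356.1588, 0.0, 249.349], [0.0, 356.1588, 189.6879], [0.0, 0.0, 1.0]], 'camera_from_world': [[-0.0216, 0.9996, 0.0194, -0.0011], [0.7376, 0.029, -0.6746, -0.4317], [-0.6749, -0.0003, -0.7379, 1.3961], [0.0, 0.0, 0.0, 1.0]]}
side {'mtx': [[375.9139, 0.0, 257.8408], [0.0, 375.9139, 187.0365], [0.0, 0.0, 1.0]], 'camera_from_world': [[-0.9758, -0.2177, -0.0183, 0.6258], [-0.095, 0.4986, -0.8616, 0.0965], [0.1967, -0.8391, -0.5072, 0.8402], [0.0, 0.0, 0.0, 1.0]]}
wrist {'mtx': [[301.5458, 0.0, 259.8493], [0.0, 301.5458, 190.1367], [0.0, 0.0, 1.0]], 'T_tool_cam': [[-0.0005, -0.9495, -0.3137, 0.0813], [1.0, -0.0001, -0.0013, 0.0], [0.0012, -0.3137, 0.9495, -0.159], [0.0, 0.0, 0.0, 1.0]]}
```

View pics/scene1.png

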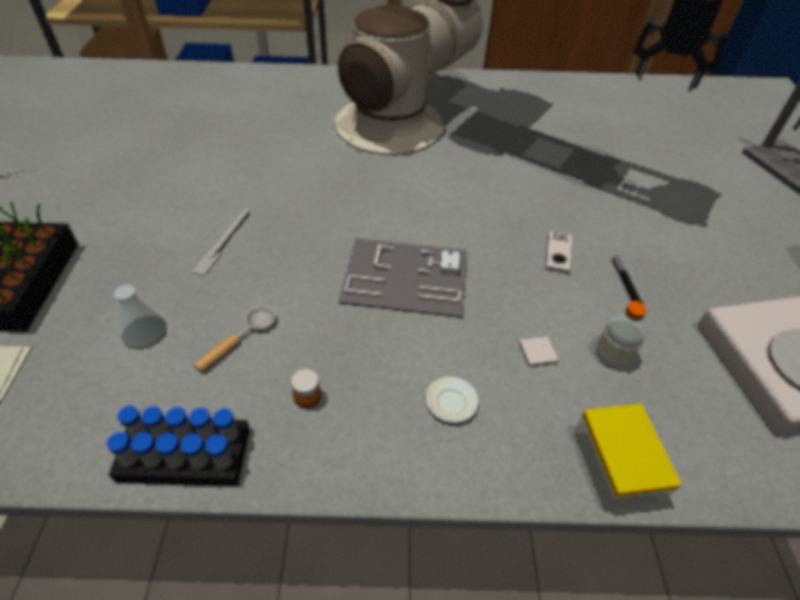

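View pics/side1.png

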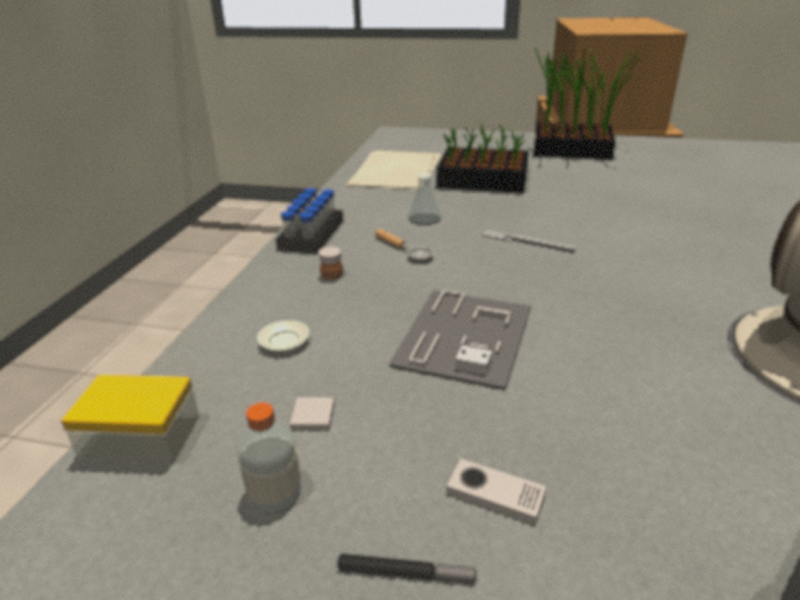

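The scene view (800 px wide) shows the tray with corners at (355,241), (467,248), (464,313) and (341,305). The housing is on the right, so tray y is about world +y. The cassette's window end is at (559,258) and its ribbed end at (560,236). The spatula's handle end is at (248,212) and its blade end at (200,271). The side view agrees, with the cassette window at (473,477) and its ribs at (530,495).

```bash
cat > h.py <<'E'
import numpy as np, cv2, pickle
from scipy.spatial.transform import Rotation as R
def ray(cam,uv,obs=None):
    d=np.linalg.inv(cam['mtx'])@[uv[0],uv[1],1]
    if 'camera_from_world' in cam: T=np.linalg.inv(cam['camera_from_world'])
    else:
        W=np.eye(4); W[:3,:3]=obs['tool_rot']; W[:3,3]=obs['tool_pos']; T=W@np.array(cam['T_tool_cam'])
    return T[:3,3],T[:3,:3]@d
def onz(cam,uv,z,obs=None):
    p,d=ray(cam,uv,obs); return p+d*(z-p[2])/d[2]
def proj(cam,P,obs=None):
    P=np.atleast_2d(P)
    if 'camera_from_world' in cam: C=np.array(cam['camera_from_world'])
    else:
        W=np.eye(4); W[:3,:3]=obs['tool_rot']; W[:3,3]=obs['tool_pos']; C=np.linalg.inv(W@np.array(cam['T_tool_cam']))
    c=P@C[:3,:3].T+C[:3,3]; u=c@np.array(cam['mtx']).T; return u[:,:2]/u[:,2:]
def move(o,pos,yaw):  # tool-frame shift and rotvec to a down pose; yaw = world angle of tool y
    y=np.array([np.cos(yaw),np.sin(yaw),0]);z=np.array([0,0,-1.]);x=np.cross(y,z)
    G=np.c_[x,y,z];A=np.array(o['tool_rot'])
    return np.degrees(R.from_matrix(A.T@G).as_rotvec()),A.T@(np.array(pos)-o['tool_pos'])*100
E
python3 - <<'E'
from h import *
o,d=pickle.load(open('first.pkl','rb'))
s=1.5625
f=lambda c,u,v,z:np.round(onz(d[c],(u/s,v/s),z),4)
for n,c,u,v,z in [("t","scene",355,241,.008),("t","scene",467,248,.008),("t","scene",464,313,.008),("t","scene",341,305,.008),
 ("t","side",440,290,.008),("t","side",531,301,.008),("t","side",506,385,.008),("t","side",393,366,.008),
 ("cwin","scene",559,258,.014),("crib","scene",560,236,.014),("cwin","side",473,477,.014),("crib","side",530,495,.014),
 ("hand","scene",248,212,.01),("tip","scene",200,271,.004),("hand","side",575,249,.01),("tip","side",485,235,.004),("mark","scene",617,260,.01),("flask","scene",125,293,.1),("bottle cap","scene",636,309,.12)]: print(n,c,f(c,u,v,z))
E
```

```text
t scene [ 0.4481 -0.057   0.008 ]
t scene [0.4589 0.1612 0.008 ]
t scene [0.6261 0.1439 0.008 ]
t scene [ 0.6159 -0.0709  0.008 ]
t side [ 0.5921 -0.0747  0.008 ]
t side [ 0.4374 -0.0671  0.008 ]
t side [0.4629 0.1597 0.008 ]
t side [0.6223 0.1488 0.008 ]
cwin scene [0.4861 0.3334 0.014 ]
crib scene [0.4225 0.3471 0.014 ]
cwin side [0.4873 0.3332 0.014 ]
crib side [0.425  0.3456 0.014 ]
hand scene [ 0.3715 -0.2807  0.01  ]
tip scene [ 0.5386 -0.3383  0.004 ]
hand side [ 0.3611 -0.2754  0.01  ]
tip side [ 0.539  -0.3211  0.004 ]
mark scene [0.4827 0.4458 0.01  ]
flask scene [ 0.6852 -0.3951  0.1   ]
bottle cap scene [0.7056 0.3823 0.12  ]
```

Emit:
drive_tool(
  targets=[
    [0,0,8.4,0,0,0,0],
    [0,0,8.4,0,0,0,0],
    [0,0,8.4,0,0,0,0],
    [0,0,8.4,0,0,0,0],
    [0,0,8.4,0,0,0,0],
    [0,0,8.4,0,0,0,0],
    [0,0,8.4,0,0,0,0],
    [0,0,8.4,0,0,0,0],
    [0,0,8.4,0,0,0,0],
    [0,0,8.4,0,0,0,0],
    [0,0,8.4,0,0,0,0],
    [0,0,8.4,0,0,0,0],
    [0,0,8.4,0,0,0,0],
    [0,0,8.4,0,0,0,0],
    [0,0,8.4,0,0,0,0],
    [0,0,8.4,0,0,0,0],
    [0,0,8.4,0,0,0,0],
    [0,0,8.4,0,0,0,0],
    [0,0,8.4,0,0,0,0],
    [0,0,7.4,0,0,0,0],
  ],
)

```text
time_s: 2.15
tool_pos: [0.2422, 0.5214, 0.214]
tool_rot: [[0.977, -0.212, -0.0], [-0.212, -0.977, -0.0], [-0.0, 0.001, -1.0]]
contact_force: [0.1, 1.1, 0.0]
grip_width: 0.0854
grasp_force: 0.0
```

Emit:
drive_tool(
  targets=[
    [0,0,0,3.6,1.9,0.7,0],
    [0,0,0,3.6,1.9,0.7,0],
    [0,0,0,3.6,1.9,0.7,0],
    [0,0,0,3.6,1.9,0.7,0],
    [0,0,0,3.6,1.9,0.7,0],
    [0,0,0,3.6,1.9,0.7,0],
    [0,0,0,3.6,1.9,0.7,0],
    [0,0,0,0,0,0,0],
    [0,0,0,0,0,0,0],
  ],
)

```text
time_s: 3.05
tool_pos: [0.4616, 0.3387, 0.1648]
tool_rot: [[0.978, -0.208, -0.001], [-0.208, -0.978, -0.0], [-0.001, 0.001, -1.0]]
contact_force: [-0.2, 0.2, 0.0]
grip_width: 0.0854
grasp_force: 0.0
```

Run:
```python
from rig import *
from h import *
o=get_obs(); c=camera("wrist"); pickle.dump((o,c),open('w1.pkl','wb'))
print(np.round(o['tool_pos'],4))
cv2.imwrite('pics/w1.png',cv2.resize(c['color'][:,:,::-1],(800,600),interpolation=cv2.INTER_CUBIC))
```

```text
[0.4616 0.3387 0.1648]
```

View pics/w1.png

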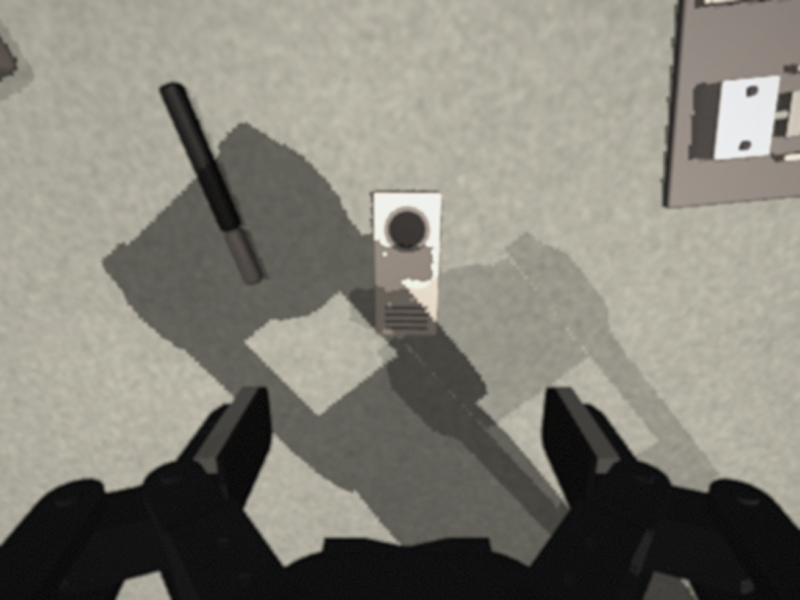

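The wrist view shows the cassette's top corners at about (373,192), (441,192), (436,333) and (378,332), with the window at (406,229). The marker is well clear of the right-hand finger path.

Run:
```python
from h import *
o,c=pickle.load(open('w1.pkl','rb')); s=1.5625
P=[onz(c,(u/s,v/s),z,o) for u,v,z in [(373,192,.014),(441,192,.014),(436,333,.014),(378,332,.014),(406,229,.014)]]
P=np.array(P)[:,:2]; print(P.round(4))
w=(P[0]+P[1])/2; r=(P[2]+P[3])/2; d=w-r; L=np.hypot(*d); yaw=np.arctan2(d[1],d[0])
print(L,np.degrees(yaw),'ctr',(w+r)/2,'from window',P[4]-.026*d/L,'widths',np.hypot(*(P[0]-P[1])),np.hypot(*(P[2]-P[3])))
rv,sh=move(o,[*((w+r)/2),.026],yaw-np.pi/2); print(rv.round(2),sh.round(2))
S=pickle.load(open('first.pkl','rb'))[1]
ex=d/L;ey=np.array([-ex[1],ex[0]]);ct=(w+r)/2
for n in('scene','side'):
  print(n,(proj(S[n],[[*(ct+a*ex+b*ey),.014] for a,b in[(.05,.022),(.05,-.022),(-.05,-.022),(-.05,.022)]])*s).round(0).tolist())
```

```text
[[0.5136 0.3491]
 [0.5045 0.3063]
 [0.4087 0.328 ]
 [0.418  0.3681]
 [0.4857 0.3333]]
0.09782057739152764 -12.001758966139928 ctr [0.4611919  0.33788231] from window [0.46028693 0.33875498] widths 0.04384257560263245 0.0411779654068769
[ 0.04  0.06 -0.01] [-1.000e-02  8.000e-02  1.388e+01]
scene [[570.0, 269.0], [546.0, 265.0], [548.0, 231.0], [571.0, 234.0]]
side [[446.0, 484.0], [460.0, 456.0], [547.0, 484.0], [537.0, 515.0]]
```

Emit:
drive_tool(
  targets=[
    [0,0,0,-0.05,0,3.0,0],
    [0,0,0,0,0,3.0,0],
    [0,0,0,0,0,3.0,0],
    [0,0,0,0,0,3.0,0],
    [0,0,0,0,0,1.5,0],
    [0,0,0,0,0,0.4,0],
    [0,0,0,0,0,0,255],
    [0,0,0,0,0,0,255],
    [0,0,0,0,0,0,255],
    [0,0,0,0,0,0,255],
    [0,0,0,0,0,0,255],
    [0,0,0,0,0,0,255],
    [0,0,0,0,0,0,255],
  ],
)

```text
time_s: 4.4
tool_pos: [0.4609, 0.3394, 0.0263]
tool_rot: [[0.978, -0.207, -0.0], [-0.207, -0.978, -0.0], [-0.0, 0.0, -1.0]]
contact_force: [-0.1, 0.5, -0.9]
grip_width: -0.0001
grasp_force: 0.0
```

Run:
```python
from rig import *
from h import *
o=get_obs(); print(o['grip_width'],o['grasp_force'],np.round(o['contact_force'],1))
c=camera("wrist"); s=camera("side"); pickle.dump((o,c,s),open('w2.pkl','wb'))
a=cv2.resize(c['color'][100:,80:432,::-1],None,fx=1.1,fy=1.1); b=cv2.resize(s['color'][170:384,180:430,::-1],None,fx=1.5,fy=1.5)
h=max(a.shape[0],b.shape[0]); pad=lambda i:np.vstack([i,np.zeros((h-i.shape[0],i.shape[1],3),np.uint8)])
cv2.imwrite('pics/w2.png',np.hstack([pad(a),pad(b)]))
```

```text
-7.497812126222254e-05 0.0 [-0.1  0.5 -0.9]
```

View pics/w2.png

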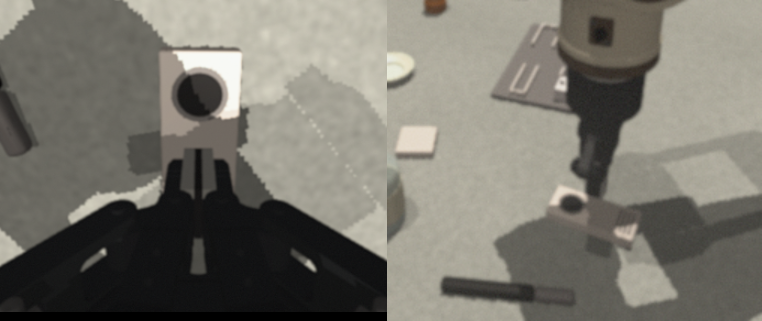

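The gripper is shut with nothing in it. The tips are above the cassette, which has not moved, so I'll measure where the tips really are.

Run:
```python
import rig; print([n for n in dir(rig) if n[0]!='_'], getattr(rig,'tips_ahead',None)); print(rig.get_obs().keys())
from h import *
o,c,s=pickle.load(open('w2.pkl','rb'))
print('tip seen side (320,300):')
for z in(0,.014,.025,.035,.045,.055,.065): print(z,proj(s,[.461,.339,z]).round(0),proj(c,[.461,.339,z],o).round(0))
ct=np.array([.4608,.338]);ex=np.array([.978,-.208]);ey=np.array([.208,.978])
print((proj(s,[[*(ct+a*ex+b*ey),.014] for a,b in[(.05,.022),(.05,-.022),(-.05,-.022),(-.05,.022)]])-[180,170])*1.5+[387,0])
print((proj(c,[[*(ct+a*ex+b*ey),.014] for a,b in[(.05,.022),(.05,-.022)]],o)-[80,100])*1.1)
```

```text
['MotionError', 'camera', 'get_obs', 'job_done', 'tips_ahead'] 0.022
dict_keys(['time_s', 'q', 'dq', 'joint_efforts', 'tool_pos', 'tool_rot', 'contact_force', 'wrist_torque', 'grasp_force', 'grip_width'])
tip seen side (320,300):
0 [[317. 316.]] [[260. 216.]]
0.014 [[318. 310.]] [[260. 225.]]
0.025 [[318. 306.]] [[261. 233.]]
0.035 [[319. 302.]] [[261. 241.]]
0.045 [[319. 297.]] [[261. 250.]]
0.055 [[319. 293.]] [[261. 260.]]
0.065 [[320. 289.]] [[261. 272.]]
[[545.72773727 209.87053311]
 [558.86879405 183.33124094]
 [642.26325059 209.74557827]
 [633.0565309  239.39414246]]
[[158.18429083  49.36358778]
 [243.0904052   49.43441876]]
```

Emit:
drive_tool(
  targets=[
    [0,0,0,0,-0.1,0,60],
    [0,0,0,0,0,0,60],
    [0,0,0,0,0,0,60],
    [0,0,0,0,0,0,60],
    [0,0,0,0,0,0,60],
    [0,0,0,0,0,1.0,60],
    [0,0,0,0,0,0.5,60],
    [0,0,0,0,0,0,60],
  ],
)

```text
time_s: 5.3
tool_pos: [0.4604, 0.34, 0.01]
tool_rot: [[0.978, -0.206, -0.002], [-0.206, -0.978, -0.001], [-0.001, 0.001, -1.0]]
contact_force: [-0.4, 0.1, -0.6]
grip_width: 0.0658
grasp_force: 0.0
```

Run:
```python
from rig import *
from h import *
o=get_obs(); c=camera("wrist"); s=camera("side"); pickle.dump((o,c,s),open('w3.pkl','wb'))
print(o['grip_width'],o['tool_pos'],np.round(o['contact_force'],1))
a=cv2.resize(c['color'][100:,80:432,::-1],None,fx=1.1,fy=1.1); b=cv2.resize(s['color'][230:350,260:390,::-1],None,fx=3,fy=3,interpolation=cv2.INTER_CUBIC)
h=max(a.shape[0],b.shape[0]); pad=lambda i:np.vstack([i,np.zeros((h-i.shape[0],i.shape[1],3),np.uint8)])
cv2.imwrite('pics/w3.png',np.hstack([pad(a),pad(b)]))
```

```text
0.06575538302226712 [0.46043813 0.34001864 0.0099688 ] [-0.4  0.1 -0.6]
```

View pics/w3.png

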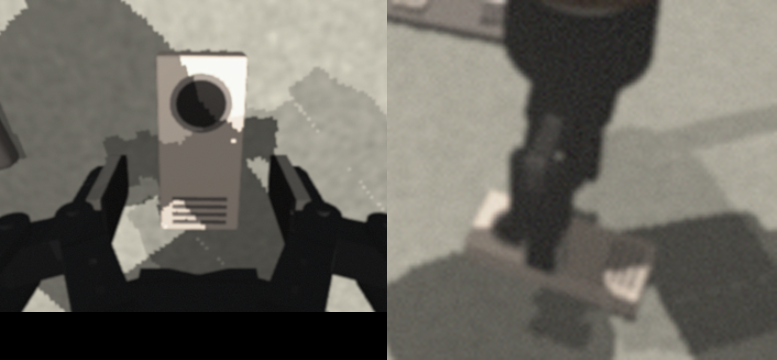

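The tips measure about 26 mm behind the reported TCP, roughly 36 mm above the bench. The cassette is centred between the fingers, so I'll descend in guarded steps.

Emit:
drive_tool(
  targets=[
    [0,0,0,0,0.1,1.0,60],
    [0,0,0,0,0,0.8,60],
    [0,0,0,0,0,0.6,60],
    [0,0,0,0,0,0.3,60],
    [0,0,0,0,0,0,60],
  ],
)

```text
time_s: 5.9
tool_pos: [0.4606, 0.3393, -0.0163]
tool_rot: [[0.978, -0.206, -0.001], [-0.206, -0.978, -0.001], [-0.001, 0.001, -1.0]]
contact_force: [0.1, 0.5, -0.1]
grip_width: 0.0652
grasp_force: 0.0
```

Emit:
drive_tool(
  targets=[
    [0,0,0,0,0,0.2,60],
    [0,0,0,0,0,0,120],
    [0,0,0,0,0,0,255],
    [0,0,0,0,0,0,255],
    [0,0,0,0,0,0,255],
    [0,0,0,0,0,0,255],
  ],
)

```text
time_s: 6.5
tool_pos: [0.4611, 0.3396, -0.0173]
tool_rot: [[0.978, -0.206, 0.001], [-0.206, -0.978, 0.0], [0.001, -0.0, -1.0]]
contact_force: [-0.0, -0.5, 6.8]
grip_width: 0.0422
grasp_force: 61.6
```

Run:
```python
from rig import *
from h import *
o=get_obs(); c=camera("wrist"); pickle.dump((o,c),open('w4.pkl','wb'))
print(o['grip_width'],o['grasp_force'],o['tool_pos'],np.round(o['contact_force'],1))
cv2.imwrite('pics/w4.png',cv2.resize(c['color'][130:330,130:390,::-1],(780,600),interpolation=cv2.INTER_CUBIC))
```

```text
0.0422271668485893 61.60626411437988 [ 0.46108258  0.3395763  -0.01725558] [-0.  -0.5  6.8]
```

View pics/w4.png

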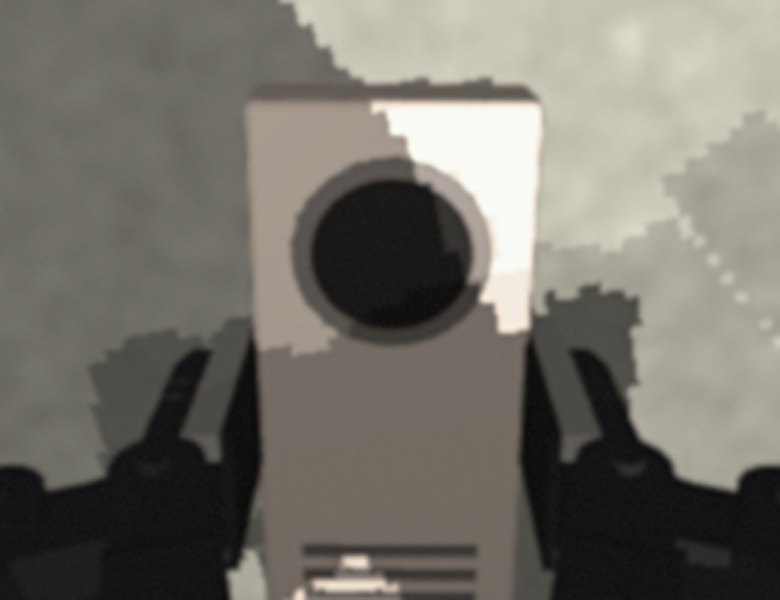

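Emit:
drive_tool(
  targets=[
    [0,0,0,0,0,-1.0,255],
    [0,0,0,0,0,-4.5,255],
    [0,0,0,0,0,-4.5,255],
    [0,0,0,0,0,-4.5,255],
    [0,0,0,0,0,-4.5,255],
    [0,0,0,0,0,-4,255],
    [0,0,-8.2,0,0,0,255],
    [0,0,-8.2,0,0,0,255],
    [0,0,-8.2,0,0,0,255],
    [0,0,-8.2,0,0,0,255],
    [0,0,-8.2,0,0,0,255],
    [0,0,-8.2,0,0,0,255],
    [0,0,-8.2,0,0,0,255],
    [0,0,-8.2,0,0,0,255],
    [0,0,-8.2,0,0,0,255],
    [0,0,-8.2,0,0,0,255],
    [0,0,-8.2,0,0,0,255],
    [0,0,-8.2,0,0,0,255],
  ],
)

```text
time_s: 8.35
tool_pos: [0.4606, 0.3393, 0.2128]
tool_rot: [[0.055, 0.998, 0.0], [0.998, -0.055, -0.0], [-0.0, 0.0, -1.0]]
contact_force: [0.6, -0.2, -0.8]
grip_width: 0.0427
grasp_force: 61.4
```

Emit:
drive_tool(
  targets=[
    [0,0,0,-3.55,0.7,0,255],
    [0,0,0,-3.55,0.7,0,255],
    [0,0,0,-3.55,0.7,0,255],
    [0,0,0,-3.55,0.7,0,255],
    [0,0,0,-3.55,0.7,0,255],
    [0,0,0,-3.55,0.7,0,255],
    [0,0,0,-3.55,0.7,0,255],
    [0,0,0,-3.55,0.7,0,255],
    [0,0,0,-3.55,0.7,0,255],
    [0,0,0,-3.55,0.7,0,255],
    [0,0,0,0,0,0,255],
    [0,0,0,0,0,0,255],
    [0,0,0,0,0,0,255],
  ],
)

```text
time_s: 9.65
tool_pos: [0.5088, -0.0186, 0.2126]
tool_rot: [[0.061, 0.998, 0.0], [0.998, -0.061, 0.0], [0.0, 0.0, -1.0]]
contact_force: [-0.3, 0.4, -1.5]
grip_width: 0.0425
grasp_force: 61.4
```

Run:
```python
from rig import *
from h import *
o,c=pickle.load(open('w4.pkl','rb'))
W=onz(c,(130+392/3,130+252/3),.014,o); print('window in tool',(np.array(o['tool_rot']).T@(W-o['tool_pos'])).round(4))
o=get_obs(); c=camera("wrist"); pickle.dump((o,c),open('w5.pkl','wb'))
print(o['grip_width'],np.round(o['tool_pos'],4))
cv2.imwrite('pics/w5.png',cv2.resize(c['color'][:,:,::-1],(800,600),interpolation=cv2.INTER_CUBIC))
```

```text
window in tool [ 0.0259  0.0003 -0.0312]
0.042489038671677797 [ 0.5088 -0.0186  0.2126]
```

View pics/w5.png

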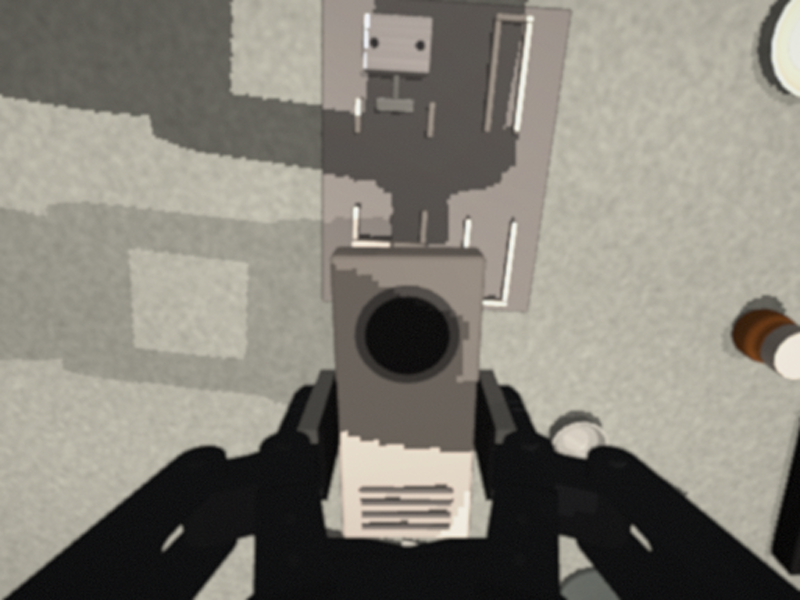

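The wrist view shows tray corners at (571,10), (526,310) and (323,300), with the left edge at column 323. The housing's front edge is at (365–431,73) and the pusher head at (376–414,98–111). The cassette is held straight.

```bash
cat >> h.py <<'E'
def t2w(t,P):
    P=np.atleast_2d(P)/1000; cs,sn=np.cos(t[2]),np.sin(t[2])
    return np.c_[t[0]+cs*P[:,0]-sn*P[:,1],t[1]+sn*P[:,0]+cs*P[:,1],P[:,2]]
E
python3 - <<'E'
from h import *
from scipy.optimize import least_squares
o,c=pickle.load(open('w5.pkl','rb')); s=1.5625
A=np.array([[85,110,8],[85,-110,8],[-85,-110,8]]);U=np.array([[571,10],[526,310],[323,300]])/s
f=lambda t:np.r_[(proj(c,t2w(t,A),o)-U).ravel(), proj(c,t2w(t,[-85,50,8]),o)[0,0]-323/s, proj(c,t2w(t,[-85,-40,8]),o)[0,0]-323/s]
r=least_squares(f,[.537,.044,-.065]);t=r.x;print(t.round(4),(r.fun*s).round(1))
chk=np.array([[-45,38,18],[-19,38,18],[-54,62,28],[-10,62,28],[-54,95,28],[-10,95,28],[36.5,98.5,16],[53.5,98.5,16],[53.5,28,16],[60.5,-35,16],[60.5,-98.5,16],[-8.2,-30,18],[-55.8,-30,18],[-8.2,22,18],[-55.8,22,18],[-32,-55,20]])
for a,b in zip(chk,(proj(c,t2w(t,chk),o)*s).round(0)):print(a,b)
# first-look images
S=pickle.load(open('first.pkl','rb'))[1]
K=np.array([[-85,-110,8],[-85,110,8],[85,110,8],[85,-110,8]])
for n in('scene','side'):print(n,(proj(S[n],t2w(t,K))*s).round(0).tolist())
cv2.imwrite('pics/w5c.png',cv2.resize(c['color'][0:200,200:370,::-1],(680,800*200//200),interpolation=cv2.INTER_CUBIC)[:600])
E
```

```text
[ 0.5338  0.0415 -0.1194] [ 2.7 -2.4  2.3  2.8 -1.9  1.5 -1.5 -1.7]
[-45.  38.  18.] [376. 109.]
[-19.  38.  18.] [414. 111.]
[-54.  62.  28.] [363.  68.]
[-10.  62.  28.] [430.  73.]
[-54.  95.  28.] [365.  12.]
[-10.  95.  28.] [433.  16.]
[36.5 98.5 16. ] [502.  19.]
[53.5 98.5 16. ] [528.  21.]
[53.5 28.  16. ] [514. 133.]
[ 60.5 -35.   16. ] [512. 222.]
[ 60.5 -98.5  16. ] [502. 301.]
[ -8.2 -30.   18. ] [422. 210.]
[-55.8 -30.   18. ] [358. 206.]
[-8.2 22.  18. ] [427. 136.]
[-55.8  22.   18. ] [360. 132.]
[-32. -55.  20.] [389. 242.]
scene [[355.0, 237.0], [467.0, 249.0], [462.0, 315.0], [338.0, 300.0]]
side [[532.0, 304.0], [506.0, 386.0], [388.0, 362.0], [433.0, 288.0]]
```

View pics/w5c.png

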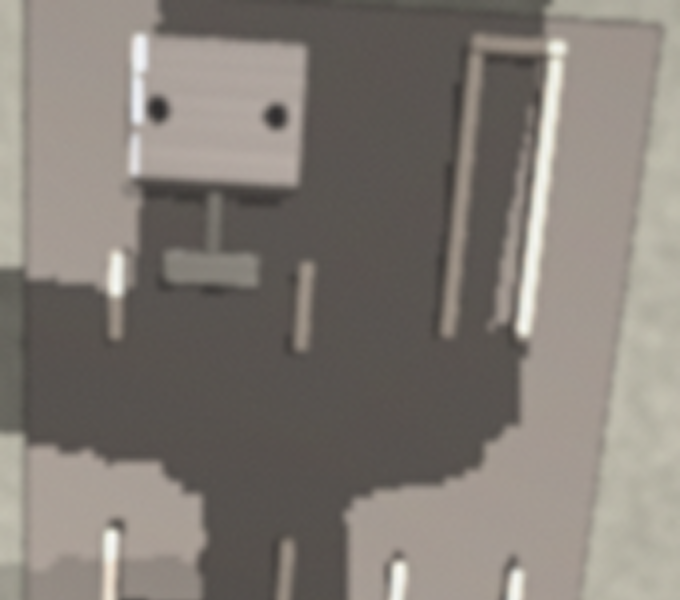

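Run:
```python
from h import *
from scipy.optimize import least_squares
o,c=pickle.load(open('w5.pkl','rb'))
D=[((85,110,8),662,26),((85,-110,8),4*(526/1.5625-200),4*310/1.5625),((-85,-110,8),4*(323/1.5625-200),4*300/1.5625),
((-85,70,8),24,None),((-85,-20,8),24,None),
((-55.8,22,18),123,340),((-8.2,22,18),291,350),((-55.8,45,18),124,250),((-8.2,45,18),297,262),((-55.8,-30,18),121,527),((-8.2,-30,18),279,540),
((-45,38,18),165,282),((-19,38,18),260,288),((-54,62,28),135,180),((-10,62,28),300,186),((-10,95,28),307,45),
((36.5,98.5,16),484,52),((53.5,98.5,16),547,55),((36.5,28,16),457,337),((53.5,28,16),516,338),((60.5,-35,16),506,568)]
P=np.array([d[0] for d in D],float)
def g(p,ret=0):
    T=np.eye(4);T[:3,:3]=R.from_rotvec(p[6:9]).as_matrix();T[:3,3]=p[3:6]
    c2=dict(c);c2['T_tool_cam']=np.array(c['T_tool_cam'])@T
    q=(proj(c2,t2w(p[:3],P),o)-[200,0])*4
    e=[];
    for (a,u,v),b in zip(D,q):
        e+=[b[0]-u, 0 if v is None else b[1]-v]
    return np.r_[np.array(e)/4, p[3:6]/.001, p[6:9]/.004]
for full in(0,1):
    h=(lambda p:g(p)) if full else (lambda p:g(np.r_[p[:3],np.zeros(6)]))
    r=least_squares(h,np.r_[.5338,.0415,-.12,np.zeros(6)],loss='soft_l1'); print(r.x.round(4)); e=r.fun[:-6].reshape(-1,2).round(1); print(e.tolist())
```

```text
[ 0.5336  0.0411 -0.1179  0.      0.      0.      0.      0.      0.    ]
[[1.3, -1.3], [1.5, 2.0], [-1.1, 1.4], [-0.4, 0.0], [-0.4, 0.0], [-0.3, 0.1], [0.6, 0.2], [0.0, 0.2], [0.6, -0.1], [-1.0, 0.7], [0.4, -0.2], [-0.5, -0.3], [-0.5, -0.3], [-1.4, -0.8], [-0.3, 0.4], [0.3, -0.5], [0.3, -0.3], [0.8, 0.0], [-0.6, 0.2], [-0.1, 0.8], [1.4, 0.1]]
[ 5.34e-01  4.14e-02 -1.18e-01  0.00e+00  3.00e-04 -2.40e-03 -8.00e-04
  9.00e-04  3.00e-04]
[[0.7, -0.9], [1.1, 1.2], [-0.8, 0.6], [-0.0, 0.0], [-0.0, 0.0], [-0.0, 0.0], [0.6, 0.1], [0.3, 0.2], [0.5, -0.1], [-0.7, 0.3], [0.4, -0.6], [-0.3, -0.3], [-0.5, -0.4], [-1.2, -0.6], [-0.3, 0.5], [0.3, -0.1], [-0.0, 0.1], [0.4, 0.4], [-0.8, 0.1], [-0.5, 0.7], [1.1, -0.4]]
```

Emit:
drive_tool(
  targets=[
    [0,0,3.3,0,0,0,255],
    [0,-5,0,0,0,0,255],
    [0,-5,0,0,0,0,255],
    [0,0,0,0,0,0,255],
    [0,0,0,0,0,0,255],
  ],
)

```text
time_s: 10.2
tool_pos: [0.5089, -0.0179, 0.2123]
tool_rot: [[0.114, 0.993, -0.02], [0.978, -0.116, -0.171], [-0.172, -0.0, -0.985]]
contact_force: [0.0, 0.9, -1.1]
grip_width: 0.0423
grasp_force: 61.4
```

```bash
cat > wp.py <<'E'
from h import *
from rig import get_obs
t=[.5338,.0413,-.118]; NOSE=np.array([.05,.0003,-.0172])
def go(ynose,h,tilt,o=None):
    o=o or get_obs(); A=np.array(o['tool_rot'])
    y=np.array([np.cos(t[2]),np.sin(t[2]),0]);z=np.array([0,0,-1.]);G=np.c_[np.cross(y,z),y,z]@R.from_rotvec([0,-np.radians(tilt),0]).as_matrix()
    p=t2w(t,[-32,ynose,8+h])[0]-G@NOSE
    print('turn',np.degrees(R.from_matrix(A.T@G).as_rotvec()).round(2),'shift cm',(A.T@(p-o['tool_pos'])*100).round(2), 'nose tray y,x,h now',end=' ')
    n=o['tool_pos']+A@NOSE-[t[0],t[1],0]; cs,sn=np.cos(t[2]),np.sin(t[2]); print((np.array([-sn*n[0]+cs*n[1],cs*n[0]+sn*n[1],n[2]-.008])*1e3).round(1),np.round(o['contact_force'],1))
E
python3 -c "
from wp import *
go(32,25,10);go(32,2,10)"
```

```text
turn [-0.   -0.1   0.09] shift cm [ 7.31 -1.44 17.76] nose tray y,x,h now [ -9.5 -17.5 212.6] [ 0.   0.9 -1.1]
turn [-0.   -0.1   0.09] shift cm [ 7.71 -1.44 20.03] nose tray y,x,h now [ -9.5 -17.5 212.6] [ 0.   0.9 -1.1]
```

Emit:
drive_tool(
  targets=[
    [0,0,0,1.2,-0.24,3.0,255],
    [0,0,0,1.2,-0.24,3.0,255],
    [0,0,0,1.2,-0.24,3.0,255],
    [0,0,0,1.2,-0.24,3.0,255],
    [0,0,0,1.2,-0.24,3.0,255],
    [0,0,0,1.2,-0.24,2.7,255],
    [0,0,0,0,0,0,255],
    [0,0,0,0,0,0,255],
  ],
)

```text
time_s: 11.0
tool_pos: [0.4997, 0.0221, 0.0263]
tool_rot: [[0.117, 0.993, -0.021], [0.978, -0.119, -0.172], [-0.173, -0.0, -0.985]]
contact_force: [0.7, 0.4, -0.3]
grip_width: 0.042
grasp_force: 61.3
```

```bash
python3 -c "
from wp import *
go(32,6,10);go(32,2,10)
from rig import camera
c=camera('wrist');o=get_obs();pickle.dump((o,c),open('w6.pkl','wb'))
cv2.imwrite('pics/w6.png',cv2.resize(c['color'][0:240,140:400,::-1],(650,600),interpolation=cv2.INTER_CUBIC))
print((proj(c,t2w(t,[[-55.8,22,18],[-8.2,22,18],[-45,38,18],[-19,38,18],[-10,62,28]]),o)-[140,0])*2.5)
"
```

```text
turn [-0.03 -0.04 -0.07] shift cm [ 0.64 -0.07  1.97] nose tray y,x,h now [ 29.1 -31.3  26.6] [ 0.7  0.4 -0.3]
turn [-0.03 -0.04 -0.07] shift cm [ 0.71 -0.07  2.37] nose tray y,x,h now [ 29.1 -31.3  26.6] [ 0.7  0.4 -0.3]
[[188.73405292 395.56726893]
 [408.96882815 395.03729116]
 [235.59509208 323.16971976]
 [361.76085227 322.87456272]
 [421.06888619 208.56231572]]
```

View pics/w6.png

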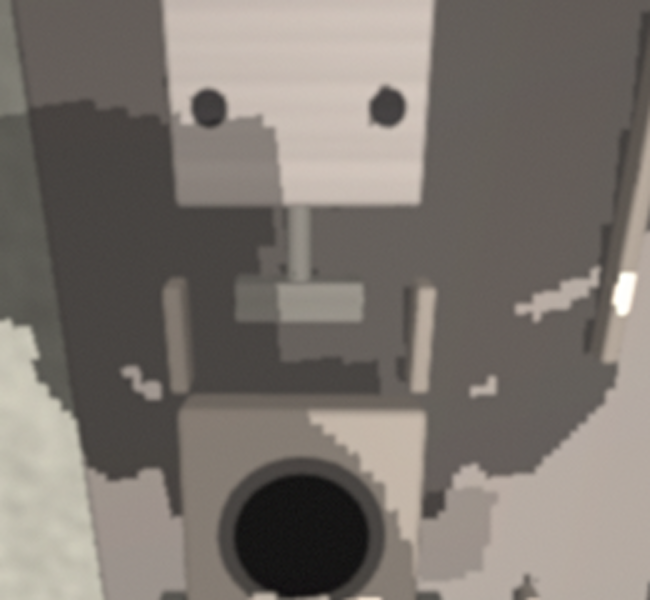

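The overlay matches to about 1 px: predicted pusher corners (236,323) and (362,323), seen at (235,321) and (363,321). The nose lies between the walls.

Emit:
drive_tool(
  targets=[
    [0,0,0,0.25,-0.07,1.0,255],
    [0,0,0,0.25,0,0.8,255],
    [0,0,0,0.2,0,0.5,255],
    [0,0,0,0,0,0,255],
  ],
)

```text
time_s: 11.45
tool_pos: [0.4986, 0.0254, 0.0009]
tool_rot: [[0.117, 0.993, -0.022], [0.978, -0.119, -0.172], [-0.174, -0.001, -0.985]]
contact_force: [-0.3, -0.9, -0.7]
grip_width: 0.0424
grasp_force: 61.4
```

```bash
python3 -c "
from wp import *
go(47,2,10)"
```

```text
turn [-0.08  0.01 -0.04] shift cm [ 1.43  0.07 -0.34] nose tray y,x,h now [ 32.3 -32.7   1.1] [-0.3 -0.9 -0.7]
```

Emit:
drive_tool(
  targets=[
    [0,0,0,0.4,0.03,-0.12,255],
    [0,0,0,0.4,0.02,-0.1,255],
    [0,0,0,0.4,0,-0.08,255],
    [0,0,0,0.25,0,-0.04,255],
    [0,0,0,0,0,0,255],
  ],
)

```text
time_s: 11.95
tool_pos: [0.5014, 0.0402, 0.0026]
tool_rot: [[0.116, 0.993, -0.021], [0.978, -0.118, -0.173], [-0.174, -0.0, -0.985]]
contact_force: [-1.5, -6.7, -1.6]
grip_width: 0.0422
grasp_force: 61.2
```

```bash
python3 -c "
from wp import *
go(47,2,10);go(47,1.8,6);go(47,1.5,3);go(47,1,0)"
```

```text
turn [-0.    0.04 -0.02] shift cm [-0.02 -0.02  0.09] nose tray y,x,h now [ 47.3 -31.7   2.8] [-1.5 -6.7 -1.6]
turn [-0.    4.04 -0.02] shift cm [ 0.12 -0.02  0.45] nose tray y,x,h now [ 47.3 -31.7   2.8] [-1.5 -6.7 -1.6]
turn [-0.    7.04 -0.02] shift cm [ 0.24 -0.02  0.73] nose tray y,x,h now [ 47.3 -31.7   2.8] [-1.5 -6.7 -1.6]
turn [-0.   10.04 -0.02] shift cm [ 0.38 -0.02  1.03] nose tray y,x,h now [ 47.3 -31.7   2.8] [-1.5 -6.7 -1.6]
```

The pusher is engaged, with about 6.7 N pushing back. Now I'll level the ribbed end down behind the stop.

Emit:
drive_tool(
  targets=[
    [0,2,0,0.06,-0.02,0.22,255],
    [0,2,0,0.07,0,0.2,255],
    [0,2,0,0.08,0,0.2,255],
    [0,2,0,0.08,0,0.2,255],
    [0,0,0,0,0,0,255],
  ],
)

```text
time_s: 12.45
tool_pos: [0.5016, 0.0414, -0.0057]
tool_rot: [[0.119, 0.993, -0.003], [0.992, -0.119, -0.034], [-0.034, 0.001, -0.999]]
contact_force: [-1.9, -5.8, 1.9]
grip_width: 0.0421
grasp_force: 61.7
```

```bash
python3 -c "
from wp import *
go(47,1,0)"
```

```text
turn [ 0.03  1.96 -0.09] shift cm [ 0.08 -0.03  0.24] nose tray y,x,h now [ 46.9 -31.6   1.7] [-1.9 -5.8  1.9]
```

Emit:
drive_tool(
  targets=[
    [0,2,0,0.08,-0.03,0.2,255],
    [0,0,0,0,0,0,255],
    [0,0,0,0,0,0.1,255],
    [0,0,0,0,0,0,255],
  ],
)

```text
time_s: 12.85
tool_pos: [0.5016, 0.0424, -0.0087]
tool_rot: [[0.119, 0.993, 0.001], [0.993, -0.119, -0.001], [-0.001, 0.001, -1.0]]
contact_force: [-0.5, -6.5, 1.7]
grip_width: 0.0425
grasp_force: 61.6
```

```bash
python3 -c "
from wp import *
go(45,0,0)"
```

```text
turn [ 0.06  0.04 -0.05] shift cm [-0.24 -0.02  0.05] nose tray y,x,h now [ 47.4 -31.8   0.5] [-0.5 -6.5  1.7]
```

Emit:
drive_tool(
  targets=[
    [0,0,0,-0.1,-0.02,0,255],
    [0,0,0,-0.1,0,0.05,255],
    [0,0,0,0,0,0,255],
    [0,0,0,0,0,0,255],
  ],
)

```text
time_s: 13.25
tool_pos: [0.5013, 0.0406, -0.0091]
tool_rot: [[0.118, 0.993, 0.001], [0.993, -0.118, -0.001], [-0.001, 0.001, -1.0]]
contact_force: [0.5, -5.3, 1.3]
grip_width: 0.0423
grasp_force: 61.6
```

Emit:
drive_tool(
  targets=[
    [0,0,0,0,0,0,110],
    [0,0,0,0,0,0,80],
    [0,0,0,0,0,0,60],
    [0,0,0,0,0,0,60],
    [0,0,0,0,0,-2,60],
    [0,0,0,0,0,-4,60],
    [0,0,0,0,0,-4,60],
    [0,0,0,0,0,-4,60],
    [0,0,0,-2,0,-3,60],
    [0,0,0,-4,0,0,60],
    [0,0,0,-4,0,0,60],
    [0,0,0,0,0,0,60],
    [0,0,0,0,0,0,60],
  ],
)

```text
time_s: 14.55
tool_pos: [0.4887, -0.0591, 0.1605]
tool_rot: [[0.12, 0.993, -0.0], [0.993, -0.12, 0.0], [0.0, -0.0, -1.0]]
contact_force: [0.6, 0.3, -0.5]
grip_width: 0.0652
grasp_force: 0.0
```

```bash
python3 -c "
from wp import *
from rig import camera
o=get_obs();c=camera('wrist');pickle.dump((o,c),open('w7.pkl','wb'));print(o['tool_pos'])
print('pred seated corners z22',(proj(c,t2w(t,[[-54,45,22],[-10,45,22],[-54,-55,22],[-10,-55,22],[-32,21,22],[-45,45,18],[-19,45,18],[-32,-55,20]]),o)*1.5625).round(0).tolist())
cv2.imwrite('pics/w7.png',cv2.resize(c['color'][:,:,::-1],(800,600),interpolation=cv2.INTER_CUBIC))
"
```

```text
[ 0.48873827 -0.05906327  0.16045734]
pred seated corners z22 [[369.0, 9.0], [448.0, 9.0], [373.0, 194.0], [444.0, 193.0], [408.0, 57.0], [385.0, 11.0], [431.0, 11.0], [409.0, 193.0]]
```

View pics/w7.png

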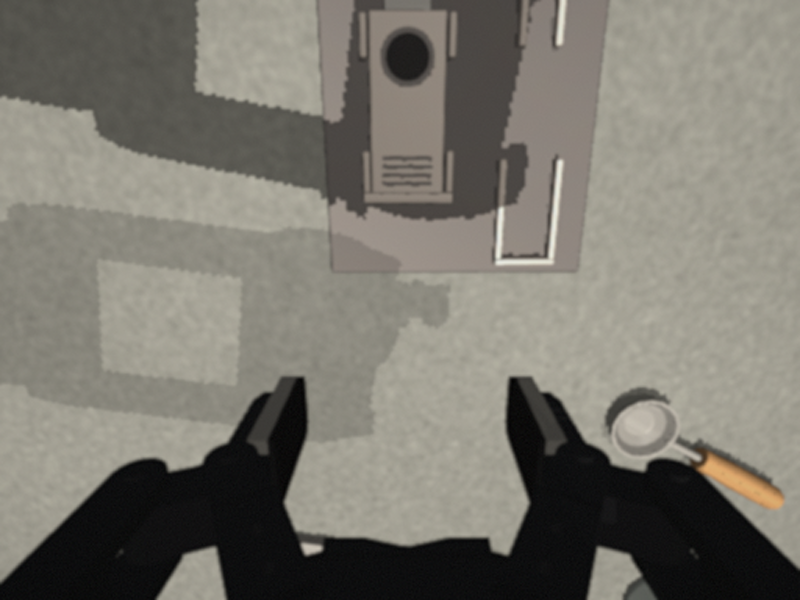

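The cassette is seated as predicted: window seen at (408,56) against (408,57) predicted, ribbed end at row 193 behind the stop. All ten pictures are used, so I'll find the spatula numerically.

Emit:
drive_tool(
  targets=[
    [0,0,0,-3.5,-0.1,-0.6,60],
    [0,0,0,-3.5,-0.1,-0.6,60],
    [0,0,0,-3.5,-0.1,-0.6,60],
    [0,0,0,-3.5,-0.1,-0.6,60],
    [0,0,0,-3.5,-0.1,-0.6,60],
    [0,0,0,-3.5,-0.1,-0.6,60],
    [0,0,0,-3.6,0,-0.6,60],
    [0,0,-8,0,0,0,60],
    [0,0,-8,0,0,0,60],
    [0,0,-8,0,0,0,60],
    [0,0,-8,0,0,0,60],
    [0,0,-8,0,0,0,60],
    [0,0,-8,0,0,0,60],
    [0,0,-8,0,0,0,60],
    [0,0,-8,0,0,0,60],
    [0,0,-8,0,0,0,60],
    [0,0,-8,0,0,0,60],
    [0,0,0,0,0,0,60],
    [0,0,0,0,0,0,60],
  ],
)

```text
time_s: 16.5
tool_pos: [0.4542, -0.3014, 0.2024]
tool_rot: [[-0.956, 0.292, -0.0], [0.292, 0.956, 0.0], [0.0, 0.0, -1.0]]
contact_force: [-0.1, -0.5, -0.3]
grip_width: 0.0653
grasp_force: 0.0
```

Run:
```python
from rig import *
from h import *
o=get_obs(); c=camera("wrist"); pickle.dump((o,c),open('w8.pkl','wb')); print(np.round(o['tool_pos'],4))
im=c['color']
for n,p in [('handle',[.366,-.278,.01]),('tip',[.539,-.33,.004])]: print(n,proj(c,p,o).round(0))
g=cv2.cvtColor(im,cv2.COLOR_RGB2GRAY).astype(int); hsv=cv2.cvtColor(im,cv2.COLOR_RGB2HSV)
for y in range(60,320,16): print(y,' '.join('%3d'%v for v in g[y,200:320:4]))
print(im[100:104,100].tolist())
```

```text
[ 0.4542 -0.3014  0.2024]
handle [[257.  81.]]
tip [[258. 229.]]
60 131 140 154 161 158 159 158 153 153 162 163 166 162 137 132 132 127 129 133 132 128 128 135 157 159 154 152 152 158 157
76 132 134 136 132 134 129 135 134 134 133 148 143 131 135 134 131 128 130 132 130 134 149 152 152 155 154 152 153 154 155
92 139 138 134 133 136 133 135 133 134 130 127 180 176 149 126 129 136 137 132 157 159 153 157 158 156 157 155 156 159 158
108 133 133 134 141 136 136 132 138 138 138 132 180 175 158 127 134 135 155 161 161 156 161 157 160 153 155 159 155 155 132
124 134 134 138 137 136 134 136 134 137 141 138 176 175 159 121 139 134 131 133 136 137 159 162 160 152 156 158  84  87  86
140 135 139 138 135 129 130 136 136 139 139 135 172 174 162 119 134 138 135 132 134 149 154 164 157 159 104  84  86  85  90
156 142 136 134 142 131 132 136 131 132 135 135 162 171 192 150 160  91  87  86  90  86  87  89  88  86  87  83  85  87  83
172 163 158 159 161 162 159 162 163 153 157 161 180 204 199 153 152 160 160 164 164 161 156 159 155 140  89  84  87  90  87
188 159 160 156 158 160 167 162 164 157 154 14
[... 438 characters left out ...]
161 161 159
252 156 153 157 153 155 164 156 156 158 156 155 158 160 152 155 161 161 160 158 154 160 164 161 160 158 159 160 156 157 155
268 159 159 154 159 157 155 156 160 158 157 161 160 158 154 156 163 158 156 158 161 157 159 154 157 157 160 157 159 160 165
284 156 157 158 158 159 161 159 157 157 164 159 159 162 159 154 155 151 159 155 159 158 157 154 161 158 159 158 157 156 161
300 160 160 157 158 158 159 159 164 158 162 158 157 165 161 162 157 158 160 164 159 158 158 154 152 163 162 159 158 155 158
316 158 158 155 160 159 114 109 106 106 103  99  98  97  95  93  91  83 156 153 156 154 158 156 159 161 154 156 158 157 156
[[155, 154, 141], [156, 154, 140], [157, 155, 142], [158, 156, 143]]
```

Run:
```python
from h import *
o,c=pickle.load(open('w8.pkl','rb')); im=c['color'].astype(int); g=im.sum(2)//3
print('col ends');
for y in list(range(76,92))+list(range(222,234)): print(y,g[y,242:258].tolist())
m=(im[:,:,2]-im[:,:,0]); print('b-r bench',m[100,150:156],'spat',m[100,244:252],m[215,242:256])
for y in range(92,228,8): print(y,g[y,236:264].tolist())
```

```text
col ends
76 [146, 148, 140, 132, 129, 128, 129, 131, 130, 130, 132, 132, 133, 132, 131, 131]
77 [140, 143, 138, 132, 132, 132, 131, 132, 132, 130, 129, 129, 128, 129, 129, 128]
78 [138, 142, 142, 141, 142, 141, 141, 142, 141, 139, 131, 121, 116, 117, 125, 128]
79 [148, 157, 159, 160, 161, 159, 158, 158, 159, 153, 133, 110, 97, 104, 119, 127]
80 [159, 172, 176, 177, 176, 174, 172, 172, 172, 164, 135, 101, 92, 106, 121, 130]
81 [162, 177, 181, 180, 179, 177, 176, 176, 176, 166, 137, 102, 100, 120, 131, 134]
82 [161, 175, 181, 181, 179, 177, 174, 176, 176, 168, 138, 101, 98, 121, 135, 136]
83 [159, 174, 180, 180, 179, 177, 175, 175, 176, 168, 140, 98, 87, 114, 133, 137]
84 [158, 174, 180, 180, 178, 177, 175, 175, 176, 169, 143, 101, 82, 109, 128, 135]
85 [156, 172, 180, 180, 179, 177, 176, 175, 177, 169, 144, 104, 78, 97, 124, 133]
86 [154, 172, 179, 180, 179, 176, 175, 174, 175, 169, 145, 104, 72, 85, 114, 130]
87 [152, 170, 180, 179, 178, 176, 175, 175, 176, 169, 146, 104, 70, 82, 111, 129]
88 [149, 168, 178, 181, 180, 176, 173, 175, 176, 169, 145, 103, 77, 93, 119, 131]
89 [146, 167,
[... 3140 characters left out ...]
 147, 148, 149, 159, 179, 191, 191, 191, 192, 192, 192, 192, 183, 154, 128, 136, 149, 150, 143, 130, 131, 146, 152, 154]
196 [156, 157, 161, 176, 192, 195, 193, 193, 192, 188, 182, 179, 181, 183, 181, 177, 164, 156, 171, 187, 192, 194, 186, 155, 138, 150, 159, 160]
204 [154, 153, 158, 174, 189, 195, 193, 190, 193, 194, 194, 193, 193, 195, 194, 192, 192, 192, 190, 190, 189, 192, 183, 149, 120, 132, 150, 155]
212 [154, 153, 153, 161, 178, 191, 192, 190, 190, 192, 192, 193, 192, 193, 191, 190, 191, 191, 189, 187, 187, 190, 182, 154, 139, 149, 156, 157]
220 [154, 155, 153, 154, 175, 190, 191, 190, 189, 191, 190, 191, 190, 191, 190, 187, 187, 188, 188, 187, 186, 189, 182, 149, 125, 135, 146, 151]
```

Run:
```python
from h import *
o,c=pickle.load(open('w8.pkl','rb'))
L=np.array([onz(c,p,z,o)[:2] for p,z in [((247.1,79),.01),((247.4,92),.01),((247.9,124),.01),((248.2,148),.01),((248.9,204),.004),((249.2,220),.004),((249.4,232.4),.004)]])
m=L.mean(0);u=np.linalg.svd(L-m)[2][0];u*=np.sign(u[0]); print('resid mm',((L-m)@[-u[1],u[0]]*1e3).round(1))
a=(L-m)@u; ln=a[-1]-a[0]; ct=m+u*(a[0]+a[-1])/2; yaw=np.arctan2(u[1],u[0]); print('len',ln,'ctr',ct,'yaw',np.degrees(yaw))
S=onz(c,(248.7,191.5),.01,o)[:2];print('step x (33)',(S-ct)@u)
print(move(o,[*ct,.0],yaw+np.pi/2))
```

```text
resid mm [-0.1  0.   0.1  0.1 -0.1 -0.   0. ]
len 0.18825051630473205 ctr [ 0.45077217 -0.31503498] yaw -16.99826588707033
step x (33) 0.035674579767294066
(array([ 7.16422884e-03, -1.22015345e-02,  6.49078726e-05]), array([-0.07750087, -1.40888014, 20.2372236 ]))
```

Emit:
drive_tool(
  targets=[
    [0,0,0,-0.08,-1.4,3,60],
    [0,0,0,0,0,4.5,60],
    [0,0,0,0,0,4.5,60],
    [0,0,0,0,0,4.5,100],
    [0,0,0,0,0,3,140],
    [0,0,0,0,0,1.2,180],
    [0,0,0,0,0,0.5,180],
    [0,0,0,0,0,0,180],
    [0,0,0,0,0,0,180],
  ],
)

```text
time_s: 17.45
tool_pos: [0.4512, -0.3164, -0.0079]
tool_rot: [[-0.957, 0.29, 0.002], [0.29, 0.957, -0.002], [-0.002, -0.001, -1.0]]
contact_force: [-0.4, -0.8, 0.1]
grip_width: 0.0254
grasp_force: 0.0
```

Emit:
drive_tool(
  targets=[
    [0,0,0,0,0.1,0.2,180],
    [0,0,0,0,0,0.1,180],
    [0,0,0,0,0,0,180],
  ],
)

```text
time_s: 17.75
tool_pos: [0.4508, -0.3148, -0.0122]
tool_rot: [[-0.957, 0.289, 0.0], [0.289, 0.957, -0.0], [-0.0, -0.0, -1.0]]
contact_force: [0.4, 0.1, 0.2]
grip_width: 0.0255
grasp_force: 0.0
```

Emit:
drive_tool(
  targets=[
    [0,0,0,0,0,0,255],
    [0,0,0,0,0,0,255],
    [0,0,0,0,0,0,255],
    [0,0,0,0,0,0,255],
  ],
)

```text
time_s: 18.15
tool_pos: [0.4508, -0.3149, -0.0121]
tool_rot: [[-0.957, 0.289, 0.0], [0.289, 0.957, -0.0], [-0.0, -0.0, -1.0]]
contact_force: [-1.8, 1.8, 4.7]
grip_width: 0.0092
grasp_force: 58.8
```

Emit:
drive_tool(
  targets=[
    [0,0,0,0,0,-1,255],
    [0,0,0,0,0,-4,255],
    [0,0,0,0,0,-4,255],
    [0,0,0,0,0,-4,255],
    [0,0,0,0,0,-2,255],
    [0,0,8,0,0,0,255],
    [0,0,8,0,0,0,255],
    [0,0,8,0,0,0,255],
    [0,0,8,0,0,0,255],
    [0,0,8,0,0,0,255],
    [0,0,8,0,0,0,255],
    [0,0,8,0,0,0,255],
    [0,0,8,0,0,0,255],
    [0,0,8,0,0,0,255],
    [0,0,8,0,0,0,255],
    [0,0,0,0,0,0,255],
  ],
)

```text
time_s: 19.75
tool_pos: [0.4507, -0.3148, 0.1381]
tool_rot: [[0.121, 0.993, 0.0], [0.993, -0.121, -0.0], [-0.0, 0.0, -1.0]]
contact_force: [0.1, -0.6, -0.8]
grip_width: 0.0093
grasp_force: 58.8
```

Emit:
drive_tool(
  targets=[
    [0,0,0,3.6,0.85,0,255],
    [0,0,0,3.6,0.85,0,255],
    [0,0,0,3.6,0.85,0,255],
    [0,0,0,3.6,0.85,0,255],
    [0,0,0,3.6,0.85,0,255],
    [0,0,0,3.6,0.85,0,255],
    [0,0,0,3.6,0.85,0,255],
    [0,0,0,3.6,0.85,0,255],
    [0,0,0,3.6,0.85,0,255],
    [0,0,0,3.6,0.85,0,255],
    [0,0,0,0,0,0,255],
    [0,0,0,0,0,0,255],
  ],
)

```text
time_s: 20.95
tool_pos: [0.5777, 0.0331, 0.1375]
tool_rot: [[0.114, 0.994, -0.0], [0.994, -0.114, -0.0], [-0.0, -0.0, -1.0]]
contact_force: [-0.3, -0.1, -0.9]
grip_width: 0.0096
grasp_force: 58.8
```

```bash
python3 -c "
from wp import *
from rig import camera
o=get_obs(); c=camera('wrist'); pickle.dump((o,c),open('w9.pkl','wb'))
rv,sh=move(o,[*t2w(t,[45,0,0])[0,:2],-.0121+.008],t[2]);print(rv.round(2),sh.round(2),o['grip_width'])
# handle end & edges of held spatula in view: expected underside origin tool (0,0,-.0121)
A=np.array(o['tool_rot']);f=lambda x,y,h:o['tool_pos']+A@[x,y,-.0121-h]
P=[f(.095,0,.01),f(.095,-.006,.01),f(.095,.006,.01),f(.05,-.006,.01),f(.05,.006,.01)];q=proj(c,P,o);print(q.round(1))
g=c['color'].sum(2)//3
for i in (0,3):
  r=int(q[i][1])+(6 if i==0 else 0); print(r,g[r,235:285].tolist())
k=int(q[0][0]); r=int(q[0][1]); print('col',k,r,g[max(r-12,0):r+12,k].tolist())
"
```

```text
[-0.02  0.02  0.24] [ 0.3   0.05 14.16] 0.009646316298167427
[[261.9  54.1]
 [247.5  54.1]
 [276.3  54.1]
 [248.8 160.2]
 [274.7 160.2]]
60 [82, 84, 84, 83, 84, 83, 83, 83, 83, 84, 84, 86, 97, 114, 120, 122, 122, 123, 123, 124, 125, 126, 127, 127, 127, 127, 125, 124, 126, 127, 129, 129, 131, 131, 132, 132, 132, 128, 116, 100, 91, 88, 87, 86, 88, 87, 86, 87, 87, 89]
160 [123, 123, 123, 124, 123, 123, 123, 124, 124, 124, 129, 131, 118, 107, 112, 120, 121, 121, 121, 122, 122, 123, 121, 121, 121, 120, 120, 120, 123, 125, 127, 127, 128, 128, 128, 126, 118, 116, 133, 148, 152, 152, 151, 151, 152, 152, 153, 153, 153, 153]
col 261 54 [90, 91, 93, 94, 97, 96, 97, 96, 93, 84, 74, 75, 85, 86, 86, 95, 112, 123, 125, 126, 126, 126, 125, 125]
```

Emit:
drive_tool(
  targets=[
    [0,0,0.2,0.3,0.05,2,255],
    [0,0,0,0,0,4,255],
    [0,0,0,0,0,4,255],
    [0,0,0,0,0,2,255],
    [0,0,0,0,0,0,255],
    [0,0,0,0,0,0,255],
  ],
)

```text
time_s: 21.6
tool_pos: [0.5789, 0.0346, 0.0184]
tool_rot: [[0.122, 0.993, 0.0], [0.993, -0.122, -0.0], [-0.0, 0.0, -1.0]]
contact_force: [0.1, -0.1, 0.0]
grip_width: 0.0095
grasp_force: 58.8
```

```bash
python3 -c "
from wp import *
o=get_obs()
rv,sh=move(o,[*t2w(t,[45,0,0])[0,:2],-.0121+.008],t[2]);print(rv.round(2),sh.round(2))"
```

```text
[ 0.02  0.01 -0.26] [ 0.13 -0.06  2.25]
```

Emit:
drive_tool(
  targets=[
    [0,0,-0.2,0.13,-0.05,0.8,255],
    [0,0,0,0,0,0.8,255],
    [0,0,0,0,0,0.4,255],
    [0,0,0,0,0,0.2,255],
    [0,0,0,0,0,0,255],
  ],
)

```text
time_s: 22.1
tool_pos: [0.5783, 0.0369, -0.0041]
tool_rot: [[0.118, 0.993, -0.0], [0.993, -0.118, -0.0], [-0.0, -0.0, -1.0]]
contact_force: [-4.0, -0.5, 5.9]
grip_width: 0.0095
grasp_force: 59.7
```

Emit:
drive_tool(
  targets=[
    [0,0,0,0,0,0,215],
    [0,0,0,0,0,0,180],
    [0,0,0,0,0,0,180],
    [0,0,0,0,0,0,180],
    [0,0,0,0,0,-1,180],
    [0,0,0,0,0,-3,180],
    [0,0,0,0,0,-4,180],
    [0,0,0,0,0,-4,180],
    [0,0,0,-2,0,-4,180],
    [0,0,0,-3,-1,-4,180],
    [0,0,0,-3,-1,0,180],
    [0,0,0,0,0,0,180],
    [0,0,0,0,0,0,180],
  ],
)

```text
time_s: 23.4
tool_pos: [0.5491, -0.04, 0.1954]
tool_rot: [[0.12, 0.993, 0.001], [0.993, -0.12, -0.0], [0.0, 0.001, -1.0]]
contact_force: [0.4, 0.2, -0.2]
grip_width: 0.0254
grasp_force: 0.0
```

Run:
```python
from wp import *
from rig import camera
o=get_obs(); c=camera('wrist'); s=camera('scene'); pickle.dump((o,c,s),open('w10.pkl','wb'))
print(np.round(o['tool_pos'],3),o['grip_width'])
g=c['color'].sum(2)//3
for n,y,z,h in [('handle',80,10,6),('handle',35,10,6),('mid',-10,10,6),('blade',-50,4,13),('blade',-85,4,13)]:
    q=proj(c,t2w(t,[[45-h,y,8+z],[45+h,y,8+z]]),o); r=int(round(q[:,1].mean())); a=int(q[0,0])-12
    if 0<=r<384: print(n,y,'exp cols',q.round(1).tolist(),'row',r,'start',a,g[r,a:int(q[1,0])+14].tolist())
for n,y,z in [('handleend',95,10),('tip',-95,4)]:
    q=proj(c,t2w(t,[45,y,8+z]),o)[0]; r=int(round(q[1])); k=int(q[0]); print(n,q.round(1),'start',max(r-12,0),g[max(r-12,0):r+12,k].tolist())
q=proj(c,t2w(t,[[-32,21,22],[-54,45,22],[-10,45,22],[-54,-55,22],[-10,-55,22]]),o).round(1);print('cassette exp',q.tolist())
x,y=int(q[0,0]),int(q[0,1]); 
if 0<=y<384: print('win row',x-25,g[y,max(x-25,0):x+25].tolist(),'win col',y-20,g[max(y-20,0):y+20,x].tolist())
```

```text
[ 0.549 -0.04   0.195] 0.02540562520862094
handle 80 exp cols [[274.7, 6.0], [287.0, 6.0]] row 6 start 262 [75, 75, 76, 73, 69, 80, 108, 127, 126, 103, 72, 62, 85, 106, 115, 116, 118, 116, 116, 116, 118, 119, 118, 110, 86, 60, 68, 101, 124, 128, 112, 91, 78, 76, 76, 76, 77, 77]
handle 35 exp cols [[274.1, 56.1], [285.8, 56.1]] row 56 start 262 [74, 75, 73, 69, 70, 89, 117, 133, 128, 101, 70, 74, 101, 116, 117, 117, 115, 114, 115, 117, 119, 117, 108, 87, 67, 77, 109, 129, 128, 107, 84, 76, 76, 75, 77, 76, 76]
mid -10 exp cols [[273.6, 101.9], [284.8, 101.9]] row 102 start 261 [73, 72, 72, 72, 73, 73, 73, 74, 73, 68, 59, 66, 93, 111, 114, 114, 114, 114, 114, 116, 116, 115, 103, 86, 76, 74, 73, 74, 74, 75, 74, 74, 75, 74, 75, 74, 75]
blade -50 exp cols [[266.8, 138.5], [289.7, 138.4]] row 138 start 254 [144, 144, 143, 143, 143, 136, 151, 199, 228, 220, 175, 152, 183, 214, 222, 221, 219, 219, 214, 196, 187, 194, 198, 201, 201, 199, 194, 188, 201, 215, 217, 217, 217, 211, 184, 149, 117, 128, 189, 226, 224, 190, 155, 145, 146, 147, 147, 147, 146]
blade -85 exp cols [[266.6, 168.6], [288.9,
[... 260 characters left out ...]
9, 148]
handleend [281.1 -11.8] start 0 []
tip [277.6 176.8] start 165 [221, 222, 221, 222, 221, 221, 221, 220, 220, 221, 220, 197, 142, 87, 92, 153, 207, 219, 185, 137, 119, 124, 131, 146]
cassette exp [[205.0, 70.8], [181.6, 45.1], [225.5, 45.0], [189.2, 144.6], [229.0, 144.5]]
win row 180 [144, 132, 120, 157, 206, 226, 227, 227, 221, 189, 155, 134, 103, 66, 49, 48, 48, 51, 50, 50, 50, 52, 50, 51, 51, 50, 51, 50, 52, 52, 52, 52, 52, 50, 52, 72, 108, 137, 159, 192, 221, 221, 186, 145, 127, 109, 85, 66, 64, 72] win col 50 [226, 225, 226, 221, 196, 160, 140, 118, 79, 52, 49, 49, 50, 49, 51, 51, 52, 51, 50, 51, 50, 52, 51, 53, 53, 50, 44, 31, 26, 25, 24, 23, 34, 55, 71, 80, 100, 121, 129, 131]
```

Both objects match their predicted seated positions within about 1 px, and the arm is clear.

```bash
python3 -c "
from rig import *
print(job_done())"
```

```text
the job is handed in; nothing more can be done
None
```

The spatula and cassette are both in their tray bays and the job was handed in at about 23.5 s of the 54 s allowed; the last wrist image put both within about 1 px of their seated positions, but the hand-in returned no verdict and I had no reading of the pusher's travel.

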